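# Lock away the vial and seal the drawer

## Robot

A 6-joint arm with a two-finger parallel gripper is mounted at the origin on a cart in front of the work surface, level with it; the furniture and walls round the work are solid. World frame = base frame: x ahead of the robot, y to its left, z up, the work surface at z = 0. Lengths are in m, angles in rad, forces in N, time in s.
With the tool pointing down it reaches from about 0.275 to 0.825 m from the base axis. Payload 4.9 kg.
Tool frame: the origin (TCP) lies midway between the tips of the shut fingers; the grasp point (between the pads) lies 19 mm behind it (grip_point_offset is the distance from the TCP to the grasp point, in m); z points along the fingers, y is the line along which they close (so a half turn about z gives the same grasp; the last joint's range is limited). The gripper opens to 85 mm and grips with 20 to 120 N. Pads are 22 mm wide; open, the fingers measure 114 mm over their backs; the gripper's body (76 mm by 85 mm) begins 54 mm behind the grasp point. The pads swing forward as they close: fully open they stand 13 mm farther back than shut.
Start: joints at [0.99, 0.326, -0.193, 1.052, 0, 1.437], TCP at [0.238, 0.496, 0.231] pointing down, gripper open.
Joint ranges: [-2.65, 2.65], [-0.97, 1.79], [-1.3, 1.35], [-1.93, 2.1], [-1.47, 1.37], [-3.14, 3.14]. Speed limits (rad/s): [2.57, 2.57, 3.14, 3.14, 3.14, 3.14].

## Interface

Orientations are given as a rotation vector (axis times angle).
In Python, from cell import * gives the robot as it stands. Calls block until the motion is done:
- movep(position, orientation): joint-space move of the TCP to a pose.
- move_l(position, velocity=0.15, rot=None, until_force=None): straight line of the TCP; rot=None keeps the orientation; velocity is the mean speed in m/s. With until_force (N) it stops when the force on the tool has changed by that much, and returns True; else False.
- set_joints(angles): joint-space move.
- let_go() and grab(newtons=None): open the fingers fully, or close them until they stop; newtons is the grip in N (None keeps the last).
- sleep(seconds).
- ik(position, orientation): joint angles nearest the present ones, or None.
- get_state(): the state.
- grab_frame(name): name is "scene" or "top"; returns a dict with "img" (384x512x3 uint8, red, green, blue), "fx", "fy", "cx", "cy" (pixels), "k1" (the pictures are not rectified: a ray, as slopes to the right and down, at radius r is drawn at 1 + k1 r^2 times it, then the intrinsics apply), "cam_to_world" (4x4, takes a point from camera to world coordinates). Camera axes: x right, y down, z forward; pixel columns grow to the right and rows downward; lengths in m; the calibration is good to about 2 mm. A picture is of the moment at which its call begins. There is no depth.
A pose or a line that the arm cannot do raises MotionError and nothing moves.
- sign_off(): hands the job in; it is judged then, once.
Trained networks look in the newest picture that a camera, given by its name, has taken for a name from the list of things; names that differ only in an ending like _2 or _b are one class to them, and where a whole thing is asked for, a point or a joint stands for the part that bears it (a point fixed in the world has none). Each returns a list of dicts, best first, with "score" (0 to 1); they miss things now and then, are a little off and sometimes report something else, mostly with a low value. They report only what shows in the picture. A call takes as long as a camera call.
- spot_in(camera, name): "centre" ([column, row] in pixels, amid what is visible of it).
- silhouettes(camera, name): "mask" (384x512 bool, what is visible of it) and "centre" ([column, row] in pixels, amid what is visible of it).
- tip_of(camera, name): "centre" ([column, row] in pixels: a listed point, or the origin of a listed thing).
The state is a dict: "clock": time; "q": joint angles; "joint_velocities": joint speeds; "tau": joint torques, N m; "position": TCP position; "eef_rot": TCP orientation; "contact_force": force on the tool from outside, world axes, zero at the start; "wrist_torque": the same for the moment, N m; "finger_gap": opening from 0.0 (shut) to 1.0 (fully open); "grasp_force": force on a finger pad.
Only numpy, scipy, OpenCV 4.12 (cv2) and the standard library are available. Lean on these libraries where they do the work, as an engineer would, in place of code of your own. Each camera call takes 0.05 s, during which the arm holds its last target. There are 200 camera calls.

## Task

Put the vial with the blue cap into the open drawer of the white medicine box and slide the drawer fully shut. Then fit the red seal cap over the metal stud on top of the box and press it down past the click until it sits fully home on the stud's flange. Do not let go: finish while the gripper still holds the cap and presses it firmly down; leave the two purple-capped vials where they stand.

Things in the scene. Friction and masses are not known exactly. Their poses are not given: they have to be found in the camera images.
- vial_blue_center (a point): centre of the vial with the BLUE cap: a loose upright small glass bottle, 23 mm in diameter, 49 mm tall, standing on the desk; the point is half-way up (24.5 mm above its underside) on its axis, z up
- vial_purple_a_center (a point): centre (24.5 mm up) of a vial of the same size with a PURPLE cap, standing loose; to be left alone
- vial_purple_b_center (a point): centre (24.5 mm up) of the other vial with a PURPLE cap, standing loose; to be left alone
- drawer (a joint): how far the drawer of the white medicine box stands open, in m: 0 shut, 0.115 fully out; it slides along -x of the box (towards the robot), against about 1.5 N of friction, and stays where it is left. The box is fixed, 170 mm deep (x), 190 mm wide (y), 78 mm high
- drawer_floor (a point): on top of the drawer's floor, 12 mm above the desk, moving with it; axes: x from drawer front to back, y left, z up. Inside of the drawer: x -85 to +70 mm, y -78 to +78 mm from here; side walls 34 mm above the floor, front 66 mm. From above, x = -85 mm to -85 mm + opening is uncovered (the rest is under the box roof, 60 mm above the floor, so a standing vial slides under it)
- drawer_front (a point): middle of the outer face of the drawer's front panel, 45 mm above the desk, moving with the drawer; same axes: push along +x to shut. Panel 190 mm wide, from 4 to 78 mm above the desk; a finger strip sticks out 8 mm, low down (12 to 20 mm up). A steel bar fixed to the drawer lies on the box top along its left edge (up to 87 mm above the desk)
- stud_base (a point): centre of the top face of the stud's flange (46 mm across, 82 mm above the desk), where the cap's rim must rest; z up along the stud, x, y the box's axes. Steel post 20 mm thick, 20 mm tall from here, tapering to 8 mm over its top 6 mm, with four sprung brass noses reaching 31 mm across, centred 8 mm above here. It is 40 mm forward and 55 mm left of the box's centre
- stud_seat: the fixed aluminium flange at the foot of the stud (origin at its underside, 78 mm above the desk)
- cap_grip (a point): point to grip on the red seal cap: on its axis, 47 mm above its rim, in the knurled round grip (24 mm in diameter, from 26 to 59 mm above the rim). Below it is the skirt, 42 mm in diameter and 26 mm tall, open below; the cap stands loose on the desk, mouth down, z up
- cap_base (a point): centre of the cap's mouth, level with the rim, 47 mm below cap_grip. Mouth 26 mm wide with a lip 3 mm thick, wider (34 mm) inside, 21 mm deep. On the stud the lip meets the noses about 12 mm above stud_base, needs about 11 N (up to 15), then the force drops about 7 mm above it and the noses draw the cap on down to the flange (0 mm)
- seal_cap: the red seal cap, origin at the centre of its rim, mass about 35 g

How it is judged:
By the outcome, as a careful person would: the job done as asked, in the order asked, and still so for the second after the job is handed in, while the arm keeps its last pose, push and grip.
It also fails if it takes over 58 s, if anything falls off the work surface, if the arm or the gripper's body presses on something with over 40 N, if the wrist force passes 120 N, or if a joint passes its speed limit or range.

## Working session

There is one attempt and no reset: what is moved stays moved. The work goes in short steps, each a Python script; the robot and the scene stay as the last script left them, time stands still between calls to the robot, and variables do not carry over. Pictures are saved under pics/ and viewed, at most 10 in all, crops included, and the job is handed in when it is done.

```bash
mkdir -p pics
cat > h.py <<'E'
from cell import *
import numpy as np, cv2
def ray(f,px):
    K=np.array([[f["fx"],0,f["cx"]],[0,f["fy"],f["cy"]],[0,0,1]])
    d=cv2.undistortPoints(np.array([[px]],float),K,np.array([f["k1"],0,0,0,0.]))[0,0]
    T=np.array(f["cam_to_world"]); return T[:3,3],T[:3,:3]@np.array([d[0],d[1],1])
def at_z(f,px,z):
    o,d=ray(f,px); return o+d*(z-o[2])/d[2]
def tri(f1,p1,f2,p2):
    A=np.zeros((3,3));b=np.zeros(3)
    for f,p in((f1,p1),(f2,p2)):
        o,d=ray(f,p);d=d/np.linalg.norm(d);M=np.eye(3)-np.outer(d,d);A+=M;b+=M@o
    return np.linalg.solve(A,b)
def save(f,n): cv2.imwrite("pics/"+n,cv2.cvtColor(f["img"],cv2.COLOR_RGB2BGR))
E
python3 - <<'E'
from h import *
np.set_printoptions(precision=4,suppress=True)
F={c:grab_frame(c) for c in("scene","top")}
for c in F:
    save(F[c],c+"0.png"); print(c,np.array(F[c]["cam_to_world"])[:3,3])
Z=dict(vial_blue_center=.0245,vial_purple_a_center=.0245,drawer_floor=.012,drawer_front=.045,stud_base=.082,cap_grip=.047,cap_base=0)
for n,z in Z.items():
    for c in F:
        for r in tip_of(c,n)[:3]: print(n,c,np.round(r["centre"],1),round(r["score"],2),at_z(F[c],r["centre"],z))
s=get_state();print(s["clock"],s["position"],s["eef_rot"])
E
```

```text
scene [ 1.4421 -0.0415  0.6223]
top [0.3845 0.0098 1.218 ]
vial_blue_center scene [366.2 193. ] 0.46 [0.5122 0.3501 0.0245]
vial_blue_center top [152.4 208.8] 0.45 [0.5169 0.3663 0.0245]
vial_purple_a_center scene [330.2 202.5] 0.59 [0.5539 0.241  0.0245]
vial_purple_a_center top [190.2 197.3] 0.44 [0.5526 0.2435 0.0245]
drawer_floor scene [323.7 183.4] 0.46 [0.4361 0.2518 0.012 ]
drawer_floor top [265. 193.] 0.93 [0.5652 0.0037 0.012 ]
drawer_floor top [247.5 170.9] 0.52 [0.6386 0.0595 0.012 ]
drawer_front scene [238.3 179.4] 0.79 [0.4585 0.0045 0.045 ]
drawer_front top [265.5 223.3] 0.81 [0.4653 0.0036 0.045 ]
stud_base scene [259.9 200.7] 0.59 [0.6237 0.0482 0.082 ]
stud_base top [246.3 174.4] 0.46 [0.613  0.0604 0.082 ]
cap_grip scene [105.  187.3] 0.71 [ 0.4872 -0.3462  0.047 ]
cap_grip top [249.6 171. ] 0.65 [0.6308 0.0515 0.047 ]
cap_grip top [377.8 213.5] 0.42 [ 0.4904 -0.3484  0.047 ]
cap_base scene [110.1 204.7] 0.64 [ 0.4993 -0.3378  0.    ]
cap_base top [371.1 215. ] 0.72 [ 0.4901 -0.3403  0.    ]
0.8 [0.2376 0.496  0.2313] [0.696  3.0635 0.0001]
```

View pics/scene0.png

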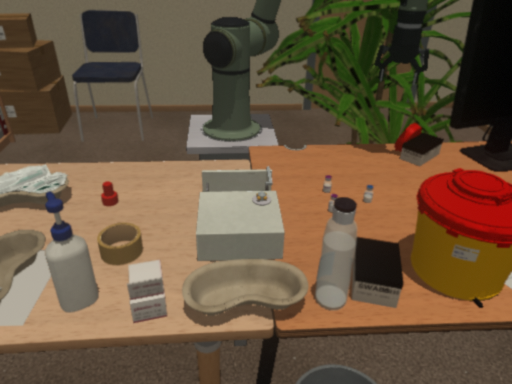

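View pics/top0.png

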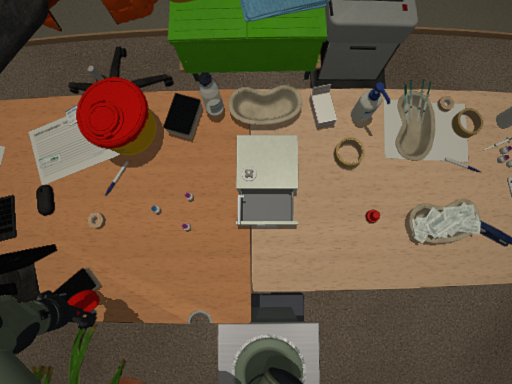

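The top view shows the blue vial at about (155,209), with the purple ones at (189,197) and (186,227). The red cap is at (373,216), the stud at (250,175), and the open drawer front is around row 223. The scene view agrees. Next I'll refine with colour centroids.

Run:
```python
from h import *
np.set_printoptions(precision=4,suppress=True)
F={c:grab_frame(c) for c in("scene","top")}
print(F["top"]["fx"],F["scene"]["fx"])
def cent(f,px,r,fn):
    x,y=map(int,px);sub=f["img"][y-r:y+r+1,x-r:x+r+1].astype(float)
    w=np.clip(fn(sub[...,0],sub[...,1],sub[...,2]),0,None)
    yy,xx=np.mgrid[y-r:y+r+1,x-r:x+r+1]; return np.array([(w*xx).sum()/w.sum(),(w*yy).sum()/w.sum()]),(w>0).sum()
blue=lambda R,G,B:np.where(B>R+15,B-R,0)
red=lambda R,G,B:np.where((R>90)&(G<.35*R),1,0)
p={}
for c,q in(("top",(155,209)),("scene",(369,189))):
    p[c],n=cent(F[c],q,8,blue);print("blue",c,p[c],n,at_z(F[c],p[c],.043))
print(tri(F["top"],p["top"],F["scene"],p["scene"]))
for c,q in(("top",(373,216)),("scene",(109,194))):
    p[c],n=cent(F[c],q,15,red);print("cap",c,p[c],n,at_z(F[c],p[c],.025))
print(tri(F["top"],p["top"],F["scene"],p["scene"]))
for n in("vial_blue_center","seal_cap","stud_seat"):
    for c in F:
        for r in silhouettes(c,n)[:3]: print(n,c,np.round(r["centre"],1),round(r["score"],2),r["mask"].sum())
a=cv2.resize(F["top"]["img"][128:236,225:310],None,fx=6,fy=5.5,interpolation=cv2.INTER_CUBIC)
cv2.imwrite("pics/t1.png",cv2.cvtColor(a,cv2.COLOR_RGB2BGR))
b=cv2.resize(F["scene"]["img"][160:265,190:295],None,fx=5,fy=5,interpolation=cv2.INTER_CUBIC)
cv2.imwrite("pics/s1.png",cv2.cvtColor(b,cv2.COLOR_RGB2BGR))
```

```text
378.586013753648 414.07276589601986
blue top [153.5555 208.1794] 20 [0.5168 0.3571 0.043 ]
blue scene [369.6299 186.4689] 8 [0.5088 0.3576 0.043 ]
[0.5161 0.3551 0.0476]
cap top [373.0102 215.1633] 98 [ 0.4873 -0.3393  0.025 ]
cap scene [108.5611 194.3122] 221 [ 0.4871 -0.3405  0.025 ]
[ 0.4874 -0.3399  0.0251]
vial_blue_center scene [368.5 194.1] 0.45 157
vial_blue_center top [248.2 178.6] 0.29 41
seal_cap scene [106.9 193.7] 0.77 304
seal_cap scene [323.9 184.6] 0.3 126
seal_cap top [369.3 216.5] 0.66 158
stud_seat scene [262.7 201.5] 0.59 78
stud_seat top [189.5 226. ] 0.43 57
```

View pics/t1.png

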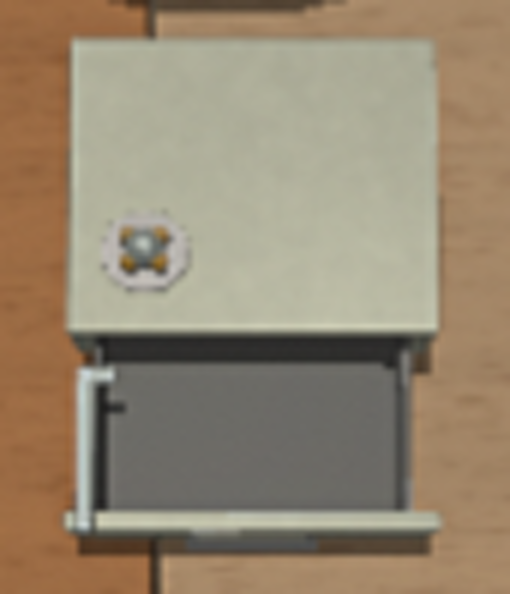

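View pics/s1.png

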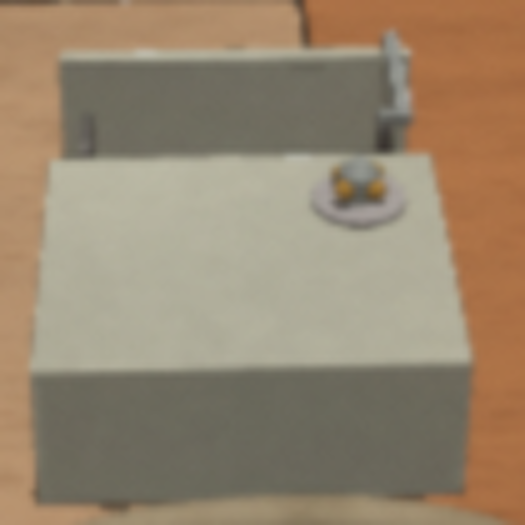

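The crops show the stud flange at top (248.7,173) and scene (261.8,199). The box roof spans top-view columns 237–297.5 and rows 135–188. The drawer has an L-shaped bar that passes beside the stud.

Run:
```python
from h import *
np.set_printoptions(precision=4,suppress=True)
t=grab_frame("top");s=grab_frame("scene")
T=lambda x,y:(225+x/6-.5,128+y/5.5-.5); S=lambda x,y:(190+x/5-.4,160+y/5-.4)
print("stud",at_z(t,T(145,250),.082),at_z(s,S(359,195),.082),tri(t,T(145,250),s,S(359,195)))
for n,q in dict(BL=(72,40),BR=(434,40),FL=(68,332),FR=(437,332)).items(): print(n,at_z(t,T(*q),.078))
for n,q in dict(BL=(470,360),BR=(33,374),FL=(430,154),FR=(50,160)).items(): print(n,at_z(s,S(*q),.078))
print("front top",at_z(t,T(68,530),.078),at_z(t,T(440,530),.078),at_z(s,S(409,52),.078),at_z(s,S(60,56),.078))
print("vial",at_z(s,(368.5,194.1),.0245))
```

```text
stud [0.6174 0.0531 0.082 ] [0.6148 0.0526 0.082 ] [0.6171 0.0527 0.0835]
BL [0.7407 0.0905 0.078 ]
BR [ 0.7379 -0.0981  0.078 ]
FL [0.5724 0.0929 0.078 ]
FR [ 0.5698 -0.0948  0.078 ]
BL [0.7401 0.0886 0.078 ]
BR [ 0.7401 -0.0975  0.078 ]
FL [0.573  0.0922 0.078 ]
FR [ 0.5698 -0.0961  0.078 ]
front top [0.4624 0.0932 0.078 ] [ 0.46   -0.0936  0.078 ] [0.4685 0.0938 0.078 ] [ 0.4647 -0.0943  0.078 ]
vial [0.518  0.3545 0.0245]
```

Box yaw is about -0.015 rad, the stud is at about (0.617, 0.053), and the vial at about (0.516, 0.356). The numbers match the given geometry, so I'll pick up the vial.

```bash
cat >> h.py <<'E'
from scipy.spatial.transform import Rotation as Ro
def down(yaw=0):  # pick half-turn with the smallest |q6|
    best=None
    s=get_state()
    return [(Ro.from_euler('z',yaw+k)*Ro.from_rotvec([np.pi,0,0])).as_rotvec() for k in(0,np.pi)]
def best(p,yaw=0):
    c=[(abs(q[5]),r) for r in down(yaw) for q in[ik(p,r)] if q is not None]
    return min(c,key=lambda a:a[0])[1]
def st(m=""):
    s=get_state();print(m,round(s["clock"],2),np.round(s["position"],4),"F",np.round(s["contact_force"],1),"gap",round(s["finger_gap"],3),"g",round(s["grasp_force"],1))
E
python3 - <<'E'
from h import *
r=best([.516,.3555,.15]);print(r, best([.515,-.012,.15]),best([.4874,-.34,.15]))
movep([.516,.3555,.12],r);st()
move_l([.516,.3555,.016],.15);st()
grab(30);st()
move_l([.516,.3555,.16],.2);st()
save(grab_frame("scene"),"v.png")
E
```

```text
[1.92367069e-16 3.14159265e+00 1.92367069e-16] [1.92367069e-16 3.14159265e+00 1.92367069e-16] [1.92367069e-16 3.14159265e+00 1.92367069e-16]
 2.55 [0.5155 0.3562 0.1204] F [-0.9 -0.5  0.6] gap 0.998 g 0.0
 3.39 [0.5165 0.3562 0.017 ] F [0.2 0.1 0.7] gap 1.0 g 0.0
 3.98 [0.5163 0.3556 0.0164] F [-0.2 -0.8  2.6] gap 0.256 g 29.4
 4.85 [0.5152 0.3551 0.1587] F [ 0.2 -0.8 -0.3] gap 0.256 g 29.3
```

Run:
```python
from h import *
r=np.array([0,np.pi,0])
movep([.513,-.012,.16],r);st()
print(move_l([.513,-.012,.05],.15)); print(move_l([.513,-.012,.027],.05,until_force=4));st()
let_go();st()
move_l([.513,-.012,.17],.15)
movep([.41,-.005,.15],r);st()
grab();st()
f=grab_frame("top");a=cv2.resize(f["img"][128:246,215:320],None,fx=5,fy=5,interpolation=cv2.INTER_CUBIC)
cv2.imwrite("pics/t2.png",cv2.cvtColor(a,cv2.COLOR_RGB2BGR))
g=grab_frame("scene");a2=cv2.resize(g["img"][150:265,180:400],None,fx=3.5,fy=3.5,interpolation=cv2.INTER_CUBIC)
cv2.imwrite("pics/s2.png",cv2.cvtColor(a2,cv2.COLOR_RGB2BGR))
```

```text
6.28 [ 0.5133 -0.0112  0.16  ] F [-0.1 -0.4 -0.7] gap 0.257 g 29.4
False
True
 7.62 [ 0.5132 -0.0121  0.0278] F [ 1.8 -1.   0.7] gap 0.261 g 30.0
 8.25 [ 0.5127 -0.0119  0.028 ] F [ 0.3 -0.7  0.3] gap 0.999 g 0.0
 9.85 [ 0.409  -0.0049  0.1494] F [ 0.4 -0.2  1.3] gap 0.997 g 0.0
 10.62 [ 0.41  -0.005  0.15 ] F [-0.3 -0.2  0.2] gap -0.002 g 0.0
```

View pics/t2.png

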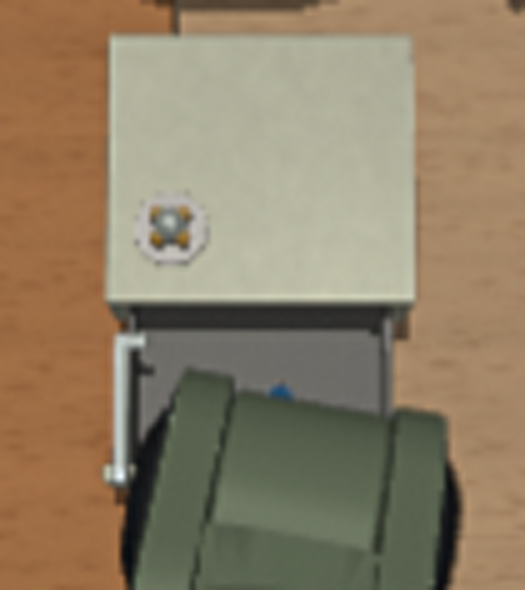

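The vial stands in the drawer, with its blue cap at about (271,206). Now I'll shut the drawer.

Run:
```python
from h import *
move_l([.42,-.005,.04],.15);st()
print(move_l([.60,-.007,.04],.06,until_force=12));st()
s=get_state()["position"]; move_l([s[0]+.004,s[1],.04],.03);st("press")
p=get_state()["position"]
move_l([p[0]-.06,-.007,.04],.15); let_go()
movep([.4874,-.34,.15],[0,np.pi,0]);st()
f=grab_frame("top");a=cv2.resize(f["img"][128:246,215:320],None,fx=5,fy=5,interpolation=cv2.INTER_CUBIC)
cv2.imwrite("pics/t3.png",cv2.cvtColor(a,cv2.COLOR_RGB2BGR))
T=lambda x,y:(215+x/5-.4,128+y/5-.4)
```

```text
11.6 [ 0.4204 -0.0051  0.0404] F [-0.   0.6 -0. ] gap -0.001 g 0.0
True
 13.54 [ 0.5463 -0.0064  0.0392] F [-2.2  0.3  1.3] gap 0.003 g 0.0
press 13.88 [ 0.5467 -0.0064  0.0393] F [-9.7 -1.6  5.5] gap 0.005 g 5.0
 16.55 [ 0.4873 -0.3385  0.1493] F [-0.2  0.7 -0. ] gap 1.001 g 0.0
```

View pics/t3.png

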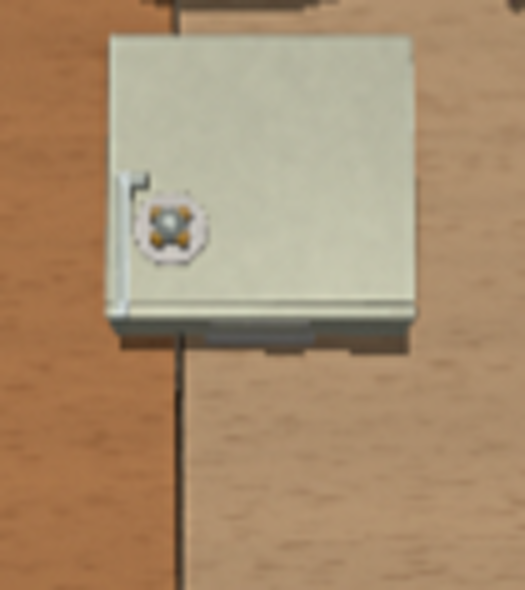

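The drawer is shut: the panel is flush at row ~191 with about 10 mm of panel thickness showing, and it met a hard stop at 10 N. The bar's hook has passed the stud. Next I'll grip the cap.

Run:
```python
from h import *
np.set_printoptions(precision=4,suppress=True)
r=[0,np.pi,0]
move_l([.4874,-.34,.030],.15);st()
grab(70);st()
move_l([.4874,-.34,.20],.2);st()
F={c:grab_frame(c) for c in("top","scene")}
P=get_state()["position"]
f=F["scene"];im=f["img"].astype(float);m=(im[...,0]>70)&(im[...,1]<.35*im[...,0])&(im[...,2]<.45*im[...,0])
n,l,s,c=cv2.connectedComponentsWithStats(m.astype(np.uint8))
for i in range(1,n):
    if 40<s[i,4]<1500: print(s[i],c[i],at_z(f,c[i],P[2]-.017))
x,y=[int(v) for v in (130,140)]
a=cv2.resize(f["img"][80:220,50:190],None,fx=4,fy=4,interpolation=cv2.INTER_CUBIC);cv2.imwrite("pics/c.png",cv2.cvtColor(a,cv2.COLOR_RGB2BGR))
```

```text
17.55 [ 0.4881 -0.3403  0.0308] F [-0.1  0.3  0.2] gap 1.003 g 0.0
 18.15 [ 0.4877 -0.3402  0.0305] F [-0.6  0.2  4.6] gap 0.264 g 68.5
 19.15 [ 0.4867 -0.3394  0.1986] F [ 0.2  0.  -0.7] gap 0.258 g 68.5
[ 91 123  17  25 270] [ 97.4852 137.0926] [ 0.4664 -0.3474  0.1813]
[395 123  27  28 304] [407.7829 134.625 ] [0.4808 0.4442 0.1813]
```

View pics/c.png

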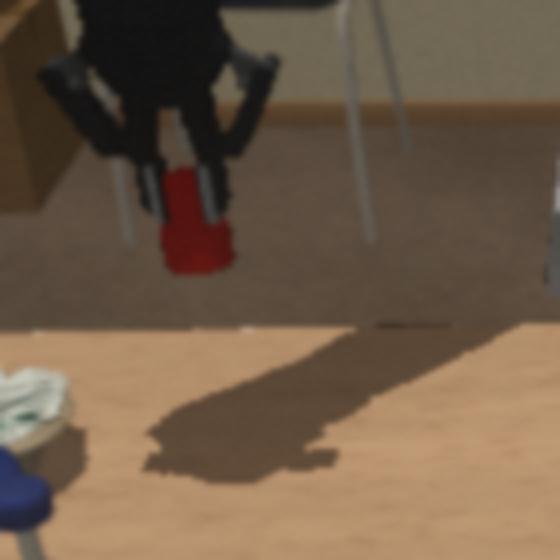

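Run:
```python
from h import *
np.set_printoptions(precision=4,suppress=True)
r=[0,np.pi,0]
movep([.617,.053,.18],r);st()
move_l([.617,.053,.138],.1);st()
f=grab_frame("scene")
T=np.array(f["cam_to_world"])
def proj(p):
    c=np.linalg.inv(T)@np.r_[p,1];u=c[:2]/c[2];u=u*(1+f["k1"]*(u@u));return np.array([f["fx"]*u[0]+f["cx"],f["fy"]*u[1]+f["cy"]])
P=get_state()["position"]
c=np.array([P[0],P[1],P[2]-.0305])
x0,y0,k=235,160,10
a=cv2.resize(f["img"][y0:y0+60,x0:x0+60],None,fx=k,fy=k,interpolation=cv2.INTER_CUBIC)
def circ(ctr,rad,col):
    for t in np.linspace(0,2*np.pi,60):
        q=(proj(ctr+rad*np.array([np.cos(t),np.sin(t),0]))-[x0,y0]+.5)*k; cv2.circle(a,tuple(int(v) for v in q),1,col,-1)
circ(c,.021,(255,255,0));circ(c+[0,0,.026],.021,(255,255,0));circ(np.array([.617,.053,.082]),.023,(0,255,0))
cv2.imwrite("pics/hov.png",cv2.cvtColor(a,cv2.COLOR_RGB2BGR))
```

```text
20.78 [0.6171 0.0518 0.18  ] F [-0.5 -0.1  0.4] gap 0.261 g 68.5
 21.35 [0.6171 0.0525 0.1381] F [ 0.6 -0.  -0.4] gap 0.258 g 68.5
```

View pics/hov.png

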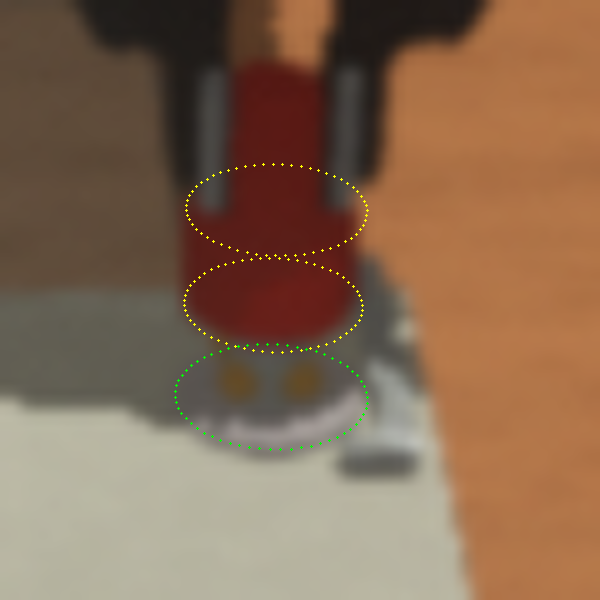

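The cap is aligned in y within about 1 mm (cap centre column 262, noses 262). In x it looks within 2–3 mm, which is well inside the taper's capture range. I'll go down, watching the force.

Run:
```python
from h import *
print(move_l([.618,.053,.121],.03,until_force=5));st()
```

```text
True
 21.9 [0.6177 0.053  0.123 ] F [-0.8  0.2  3.5] gap 0.257 g 69.2
```

The cap met the noses at the expected height (TCP 0.123) with no side load. Now I'll press it through.

Run:
```python
from h import *
grab(100)
for z in (.119,.116,.113,.110):
    h=move_l([.6178,.053,z],.02,until_force=30);st(z)
    if h: break
```

```text
0.119 22.46 [0.6177 0.0531 0.1194] F [-0.7 -1.   5.4] gap 0.249 g 98.1
0.116 22.76 [0.6171 0.0531 0.1145] F [ 1.7 -0.6 -7.9] gap 0.253 g 98.1
0.113 23.06 [0.6179 0.053  0.1131] F [ 0.5 -0.2 -0.2] gap 0.253 g 98.9
0.11 23.36 [0.6182 0.053  0.1126] F [-4.7  0.2 14.4] gap 0.253 g 100.8
```

It clicked, and the cap is seated at TCP 0.1126 (expected 0.1125). I'll hold a firm press and verify.

Run:
```python
from h import *
move_l([.618,.053,.1085],.02);st()
sleep(.6);st()
f=grab_frame("scene");a=cv2.resize(f["img"][155:265,180:380],None,fx=4,fy=4,interpolation=cv2.INTER_CUBIC)
cv2.imwrite("pics/fin.png",cv2.cvtColor(a,cv2.COLOR_RGB2BGR))
```

```text
23.61 [0.6183 0.0531 0.1125] F [-8.9  0.7 22.6] gap 0.25 g 101.9
 24.21 [0.6183 0.053  0.1125] F [-8.6 -0.2 23.1] gap 0.248 g 101.9
```

View pics/fin.png

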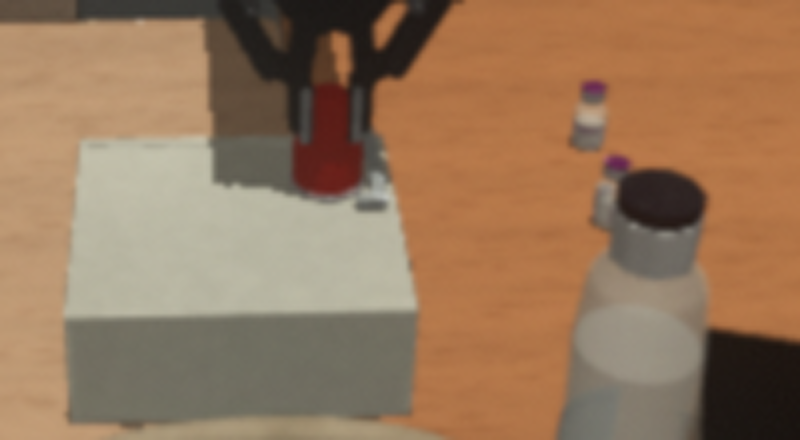

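The cap sits on the flange at about (262,203) under a steady 23 N press. The drawer is shut and both purple vials are upright where they stood.

```bash
python3 -c "
from cell import *
print(sign_off())"
```

```text
the job is handed in; nothing more can be done
None
```

The job is handed in at about 24 s: the blue vial is in the shut drawer, and the red cap is clicked home on the stud's flange, still gripped and pressed down with about 23 N; the purple vials were not touched.

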